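Fetch the case pan stored behind a sliding jar caddy

TASK

The case in the red pan is due next: slide the jar caddy that stands in front of it along its track until the bay is open, then draw the red pan out along the board, without lifting it, onto the open apron in front, wholly clear of the caddy track and with its plaster cast still lying in it. Then slide that caddy back in front of the emptied bay, and leave the other caddy and the blue pan as they are.

Things in the scene. Friction and masses are not known exactly. Their poses are not given: they have to be found in the camera images.
- rack: Fixed plywood organiser on the worktop: board 350 mm deep (its x, away from the robot), 550 wide (its y, to the left), 12 thick; origin: centre of its underside. Front to back in x: lip 10 high, -175 to -167; open apron to -18; flush caddy track, which pans slide across, centred on x 12 (caddies cover -18 to 42); two bays from 48 to 169, open in front and above.
- bay_left (a point): Centre of the left bay's floor, on the board's top 12 mm above the worktop, at rack x 108, y +80 mm. The bay is 121 mm deep and 112 wide between plywood walls 6 thick, whose tops are 58 mm above the worktop. Between the two bays is a 36 mm gap. A bur block up to 90 mm high stands on the board 50 mm outside the left bay, level with it.
- bay_right (a point): The same for the right bay, at rack x 108, y -80 mm; a small box and a sanding stick lie on the board outside it.
- caddy_left (a joint): Slide of the left caddy, m: 0 = closed, in front of the left bay (its middle at rack y +80 mm); grows to 0.130 as it moves to the rack's +y, away from the other caddy; starts between 0 and 0.02. End stops at both ends; it stays where it is left and rubs with about 1.5 N. Its bay is open for the pan from about 0.11.
- caddy_right (a joint): Slide of the right caddy, m: 0 = closed, in front of the right bay (its middle at rack y -80 mm); grows to 0.130 as it moves to the rack's -y; otherwise as the left one.
- caddy_left_mid (a point): Middle of the left caddy, 38 mm above the worktop, at rack x 12. Grey tray with jars fixed in it (tops under 77 mm above the worktop), 60 mm in rack x, 104 in rack y. Each y end is an upright plate 8 thick, 44 to 60 wide, its round top 77 mm above the worktop, to push against or pinch. With both caddies at 0 there are 56 mm between their plates.
- caddy_right_mid (a point): Middle of the right caddy, the mirror image of the left one with other jars in it.
- red_pan_mid (a point): Middle of the red pan, 20 mm above its underside, axes as the rack's. Loose open tray, flat floor, starts in either bay: 118 mm (x) by 104 (y) over the rim, 40 high, walls and floor 3 thick, inside 106 by 92; 150 to 300 g empty. Front wall's inner face: 53 mm to -x of the middle. The cast lies in its rear half: the inside is free for 45 mm behind the front wall.
- red_pan_cast_mid (a point): Middle of the base of the yellow plaster cast that lies loose in the red pan, 8 mm above its underside; base 51 mm (x) by 66 (y) and 16 high, teeth up to 31 mm high.
- blue_pan_mid (a point): Middle of the blue pan in the other bay, the same size as the red one; a green cast lies in it.

How it is judged:
By the outcome, as a careful person would: the job done as asked, in the order asked, and still so for the second after the job is handed in, with the robot touching nothing.
It also fails if it takes over 58 s, if anything falls off the work surface, if the arm or the gripper's body presses on something with over 40 N, if the wrist force passes 120 N, or if a joint passes its speed limit or range.

ROBOT

A 6-joint arm with a two-finger parallel gripper is mounted at the origin on a cart in front of the work surface, level with it; the furniture and walls round the work are solid. World frame = base frame: x ahead of the robot, y to its left, z up, the work surface at z = 0. Lengths are in m, angles in rad, forces in N, time in s.
With the tool pointing down it reaches from about 0.325 to 0.775 m from the base axis. Payload 5.5 kg.
Tool frame: the origin (TCP) lies midway between the tips of the shut fingers; the grasp point (between the pads) lies 19 mm behind it (bot.tcp_to_grasp is the distance from the TCP to the grasp point, in m); z points along the fingers, y is the line along which they close (so a half turn about z gives the same grasp; the last joint's range is limited). The gripper opens to 88 mm and grips with 3 to 60 N. Pads are 20 mm wide; open, the fingers measure 115 mm over their backs; the gripper's body (75 mm by 178 mm) begins 61 mm behind the grasp point.
Start: joints at [-1.354, 0.091, 1.231, -0, 1.82, -0.057], TCP at [0.162, -0.578, 0.189] pointing down, gripper open.
Joint ranges: [-2.87, 2.87], [-0.86, 2.18], [0.17, 2.46], [-1.51, 4.65], [0.06, 2.69], [-2.65, 2.65]. Speed limits (rad/s): [2.57, 2.57, 3.01, 3.14, 3.14, 3.14].

INTERFACE

Orientations are given as a unit quaternion [w, x, y, z].
In Python, from workcell import bot, eyes gives the robot as it stands.
- The arm moves only by the shell command python3 -m pendant 'ROWS' [FORCE]. ROWS is JSON, a list of rows, each a list of 5 numbers: the closure, from 0 (fully open) to 1 (shut), then the shift along the world's x, y, z in cm, then the turn about the world's z in degrees. A call has 1 to 10 rows; each row is the pose to reach, as a shift and turn from the pose commanded when the call began; what a row does not reach only later rows make up. A row lasts 1/10 s, in which the tool goes at most 50 mm and 8.59 degrees, less where a joint would pass 70% of its speed; a pose out of reach is approached as far as the arm can. A call with a gripper value outside its range is refused whole. The fingers move at their own pace and stop on an object; FORCE is the grip in N (left out, the last holds). Time passes only in rows, so rows that repeat a pose let the fingers close. It gives the time, the measured TCP pose, the force, the opening and the grip force at its end, in the units of the state.
- bot.sense(): the state, without advancing time (a new reading comes with each control period).
- eyes.get_image(name): name is "scene" or "top" or "wrist"; returns the picture (400x640x3 uint8, red, green, blue); there is no depth.
- eyes.camera_model(name): a dict with "K" (3x3 intrinsics, pixels), "D" ([k1, k2, p1, p2, k3] as OpenCV has them; the pictures are not rectified), "eye" and "orientation" of the camera in the world. Camera axes: x right, y down, z forward; pixel columns grow to the right and rows downward; lengths in m; the calibration is good to about 2 mm. A picture is of the moment at which its call begins: read the wrist's pose just before it. camera_model takes no time and is no camera call; for the wrist camera it gives the pose at the moment of the call.
- bot.finish_job(): hands the job in; it is judged then, once.
The state is a dict: "time_s": time; "joint_positions": joint angles; "qvel": joint speeds; "tau": joint torques, N m; "position": TCP position; "ee_rot": TCP orientation; "contact_force": force on the tool from outside, world axes, zero at the start; "ft_torque": the same for the moment, N m; "grip_width": opening from 0.0 (shut) to 1.0 (fully open); "gripper_force": force on a finger pad.
Only numpy, scipy, OpenCV 4.12 (cv2) and the standard library are available. Lean on these libraries where they do the work, as an engineer would, in place of code of your own. Each camera call takes 0.05 s, during which the arm holds its last target. There are 200 camera calls.

## Working session

There is one attempt and no reset: what is moved stays moved. The work goes in short steps, Python scripts to look and compute and a shell command to move; the robot and the scene stay as the last step left them, time stands still between calls to the robot, and variables do not carry over. Pictures are saved under pics/ and viewed, at most 10 in all, crops included, and the job is handed in when it is done.

```bash
ls; mkdir -p pics
python3 - <<'E'
from workcell import bot, eyes
import cv2, numpy as np
for n in ("scene","top"):
    im=eyes.get_image(n); cv2.imwrite(f"pics/{n}0.png",im[:,:,::-1])
    m=eyes.camera_model(n); print(n,np.round(m["K"],1).tolist(),np.round(m["D"],3),np.round(m["eye"],3),np.round(m["orientation"],4))
s=bot.sense(); print(s["time_s"],s["position"],s["ee_rot"],s["contact_force"],bot.tcp_to_grasp)
E
```

```text
pics
scene [[509.8, 0.0, 322.7], [0.0, 509.8, 205.8], [0.0, 0.0, 1.0]] [-0.155  0.     0.     0.     0.   ] [0.297 0.625 0.543] [ 0.1338 -0.2416  0.852  -0.4447]
top [[363.8, 0.0, 317.8], [0.0, 363.8, 201.8], [0.0, 0.0, 1.0]] [0.029 0.    0.    0.    0.   ] [0.502 0.044 0.876] [ 0.0769 -0.6853  0.7197 -0.0802]
0.1 [ 0.16214497 -0.57733355  0.18782564] [-8.83638414e-04  9.90647850e-01  1.36440651e-01 -6.97216491e-05] [-0.37215298  0.06307576  0.38626061] 0.0187
```

View pics/top0.png

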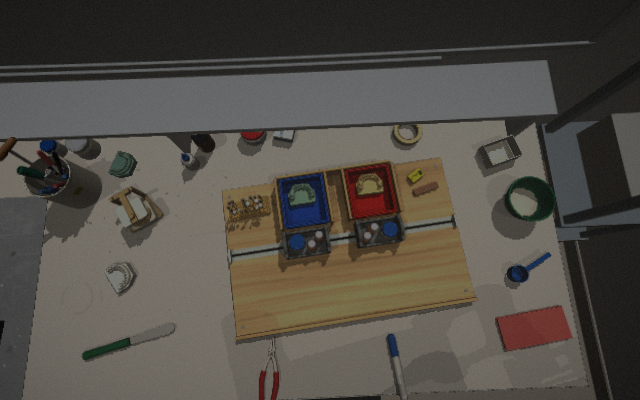

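View pics/scene0.png

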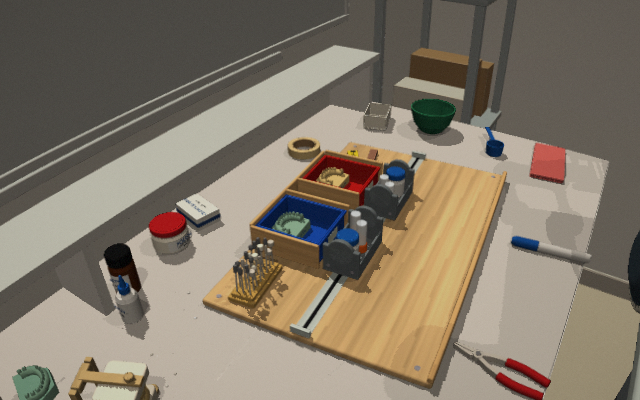

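The top view shows the red pan at about (370,191), in the right bay, with the right caddy at (379,232). The blue pan is at (304,201). The board corners are near (237,334), (474,301), (443,158) and (223,190). The scene view agrees. There is also an overhead shelf at the back.

```bash
cat > h.py <<'E'
from workcell import bot, eyes
import cv2, numpy as np
from scipy.spatial.transform import Rotation as R
def ray(n_or_m,uv):
    m=eyes.camera_model(n_or_m) if isinstance(n_or_m,str) else n_or_m
    p=cv2.undistortPoints(np.float64(uv).reshape(-1,1,2),np.array(m["K"]),np.array(m["D"])).reshape(-1,2)
    w,x,y,z=m["orientation"]; r=R.from_quat([x,y,z,w])
    return np.array(m["eye"]), r.apply(np.c_[p,np.ones(len(p))])
def plane(m,uv,z):
    e,d=ray(m,uv); return e+d*((z-e[2])/d[:,2])[:,None]
def red(im):
    h=cv2.cvtColor(im,cv2.COLOR_RGB2HSV); return (((h[...,0]<6)|(h[...,0]>174))&(h[...,1]>150)&(h[...,2]>50)).astype(np.uint8)
E
python3 - <<'E'
from h import *
im=cv2.imread("pics/top0.png")[:,:,::-1].copy()
h=cv2.cvtColor(im,cv2.COLOR_RGB2HSV)
wood=((h[...,0]>8)&(h[...,0]<24)&(h[...,1]>80)&(h[...,2]>70)).astype(np.uint8)
wood=cv2.morphologyEx(wood,cv2.MORPH_CLOSE,np.ones((5,5)))
cs=max(cv2.findContours(wood,0,2)[0],key=cv2.contourArea); hull=cv2.convexHull(cs)
q=cv2.approxPolyDP(hull,8,True).reshape(-1,2); print(q.tolist())
for c in q: print(c, np.round(plane("top",[c],.012)[0],4))
P=plane("top",hull.reshape(-1,2),.012)[:,:2].astype(np.float32)
print(cv2.minAreaRect(P))
r=red(im); r[:140]=0; r[240:]=0; r[:,:330]=0; r[:,420:]=0
c=max(cv2.findContours(r,0,2)[0],key=cv2.contourArea)
print(cv2.minAreaRect(plane("top",c.reshape(-1,2),.052)[:,:2].astype(np.float32)))
b=((h[...,0]>105)&(h[...,0]<128)&(h[...,1]>150)).astype(np.uint8); b[:165]=0;b[230:]=0;b[:,:265]=0;b[:,345:]=0
c=max(cv2.findContours(b,0,2)[0],key=cv2.contourArea)
print(cv2.minAreaRect(plane("top",c.reshape(-1,2),.052)[:,:2].astype(np.float32)))
cv2.imwrite("pics/crop.png",cv2.resize(im[130:350,200:500,::-1],None,fx=2.66,fy=2.66,interpolation=2))
E
```

```text
[[457, 227], [477, 300], [236, 339], [229, 263]]
[457 227] [ 0.6195 -0.2941  0.012 ]
[477 300] [ 0.4504 -0.3163  0.012 ]
[236 339] [0.3924 0.2328 0.012 ]
[229 263] [0.5608 0.2498 0.012 ]
((0.5064624547958374, -0.03285938501358032), (0.17456813156604767, 0.5526878833770752), 6.150441646575928)
((0.7100434899330139, -0.0889800563454628), (0.1194617971777916, 0.10514387488365173), 6.17796516418457)
((0.6932801604270935, 0.06925222277641296), (0.11887825280427933, 0.10236482322216034), 6.09443473815918)
```

View pics/crop.png

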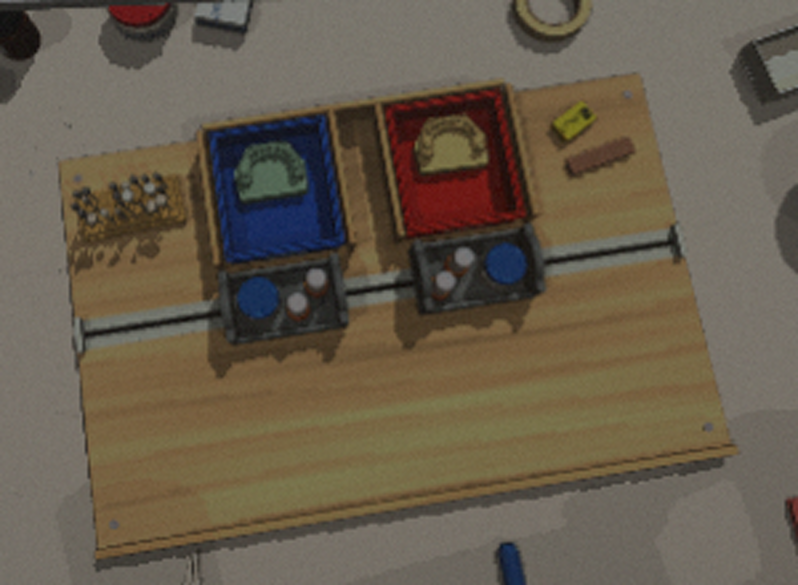

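The crop shows both caddies near closed and the pans at rack y ±80. The right caddy's plates are near crop (416,270) and (539,258). Next I'll work out the caddy offsets and how far out the shelf reaches.

```bash
cat >> h.py <<'E'
TH=np.radians(6.1); O=np.array([.594,-.022]); M=np.array([[np.cos(TH),-np.sin(TH)],[np.sin(TH),np.cos(TH)]])
def rack(P): return (np.asarray(P)[...,:2]-O)@M
def world(p): return np.asarray(p)@M.T+O
E
python3 - <<'E'
from h import *
f=lambda c:np.array(c)/2.66+[200,130]
print("plates R",np.round(rack(plane("top",[f((416,270)),f((539,258))],.072)),3).tolist())
print("plates L",np.round(rack(plane("top",[f((224,308)),f((342,294))],.072)),3).tolist())
e1,d1=ray("top",[(555,115)]);e2,d2=ray("scene",[(380,62)])
A=np.c_[d1[0],-d2[0]];s=np.linalg.lstsq(A,e2-e1,rcond=None)[0];print(e1+s[0]*d1[0],e2+s[1]*d2[0])
print("red pan rack",rack([.710,-.089]),"blue",rack([.6933,.0693]))
for n,p in dict(gap=(.012,0),pushend=(.012,-.144),hook=(.08,-.08),hookend=(-.12,-.08),outer=(.012,-.285)).items(): print(n,np.round(world(p),4))
E
```

```text
plates R [[0.015, -0.027], [0.009, -0.13]]
plates L [[0.009, 0.136], [0.005, 0.038]]
[ 0.84341719 -0.49799799  0.12251088] [ 0.83855219 -0.50007128  0.12179546]
red pan rack [ 0.10822351 -0.07894727] blue [0.10843967 0.08023103]
gap [ 0.6059 -0.0207]
pushend [ 0.6212 -0.1639]
hook [ 0.682 -0.093]
hookend [ 0.4832 -0.1143]
outer [ 0.6362 -0.3041]
```

```bash
python3 -m pendant '[[1,1.5,2,0,-1],[1,4,5,0,-2],[1,7,9,0,-3],[1,10,12.5,0,-4],[1,13,16,0,-5],[1,16,20,0,-6],[1,19,24,0,-7],[1,22,28,0,-8],[1,25,32,0,-9],[1,27,34,0,-9.6]]' 20
python3 -m pendant '[[1,3,4,0,0],[1,6,8,0,0],[1,9,12,0,0],[1,12,16,0,0],[1,15,19,0,0],[1,16.5,21,0,0],[1,17.3,21.9,0,0],[1,17.3,21.9,0,0],[1,17.3,21.9,0,0]]'
python3 - <<'E'
from h import *
s=bot.sense(); print(s["time_s"],s["position"],rack(s["position"]),s["grip_width"])
w,x,y,z=s["ee_rot"];print(R.from_quat([x,y,z,w]).as_matrix().round(3))
E
```

```text
time_s: 1.1
position: [0.4336, -0.2345, 0.1887]
ee_rot: [-0.0, 0.999, 0.054, 0.0]
contact_force: [-0.2, 0.1, -0.6]
grip_width: 0.126
gripper_force: 0.0
time_s: 2.0
position: [0.6048, -0.0196, 0.1887]
ee_rot: [0.0, 0.999, 0.053, -0.0]
contact_force: [-0.1, -0.3, -0.1]
grip_width: 0.006
gripper_force: 0.0
2.0 [ 0.60477032 -0.01960323  0.18871559] [0.01096402 0.0012387 ] 0.006150574064175231
[[ 0.994  0.105 -0.001]
 [ 0.105 -0.994 -0.001]
 [-0.001  0.    -1.   ]]
```

```bash
python3 -m pendant '[[1,0,0.2,-2,0],[1,0,0.2,-5,0],[1,0,0.2,-8,0],[1,0,0.2,-11,0],[1,0,0.2,-13,0],[1,0,0.2,-14.3,0],[1,0,0.2,-14.3,0]]'
python3 -m pendant '[[1,0.05,-0.5,0,0],[1,0.1,-1,0,0],[1,0.15,-1.5,0,0],[1,0.2,-2,0,0],[1,0.27,-2.5,0,0],[1,0.32,-3,0,0],[1,0.37,-3.5,0,0],[1,0.43,-4,0,0]]'
python3 - <<'E'
from h import *
s=bot.sense(); print(rack(s["position"]))
cv2.imwrite("pics/t1.png",eyes.get_image("top")[:,:,::-1])
E
```

```text
time_s: 2.7
position: [0.6037, -0.0177, 0.044]
ee_rot: [-0.0, 0.999, 0.052, -0.002]
contact_force: [0.5, -0.3, -0.2]
grip_width: 0.005
gripper_force: 0.0
time_s: 3.5
position: [0.6096, -0.0571, 0.0458]
ee_rot: [-0.0, 0.999, 0.053, -0.0]
contact_force: [0.7, -0.2, 0.7]
grip_width: 0.003
gripper_force: 0.0
[ 0.01173783 -0.03652286]
```

Run:
```python
from h import *
a=cv2.imread("pics/t1.png")[170:300,200:480]; b=eyes.get_image("scene")[120:320,220:480,::-1]
cv2.imwrite("pics/t1c.png",np.vstack([cv2.resize(a,(600,279)),cv2.resize(b,(416,320))[:, :416].copy() if 0 else cv2.copyMakeBorder(cv2.resize(b,(416,320)),0,0,0,184,0)]))
```

```text
(no output)
```

View pics/t1c.png

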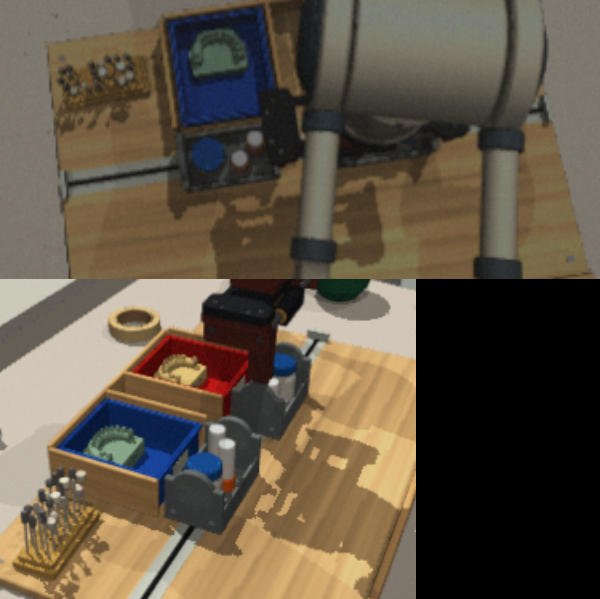

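The left caddy hasn't moved. The fingers sit among dark shapes by the right caddy's inner plate, so this view doesn't show contact clearly. I'll push on slowly and watch the blue jar lid on the right caddy.

```bash
python3 -m pendant '[[1,0.05,-0.5,0,0],[1,0.1,-1,0,0],[1,0.15,-1.5,0,0],[1,0.2,-2,0,0],[1,0.27,-2.5,0,0],[1,0.32,-3,0,0],[1,0.37,-3.5,0,0],[1,0.43,-4,0,0]]'
python3 - <<'E'
from h import *
s=bot.sense(); print(rack(s["position"]))
im=eyes.get_image("scene"); cv2.imwrite("pics/s2.png",cv2.resize(im[120:280,280:480,::-1],None,fx=3,fy=3))
E
```

```text
time_s: 4.4
position: [0.6139, -0.0971, 0.0459]
ee_rot: [0.0, 0.999, 0.053, 0.0]
contact_force: [0.0, -0.3, -0.4]
grip_width: 0.002
gripper_force: 0.0
[ 0.01178751 -0.07682446]
```

View pics/s2.png

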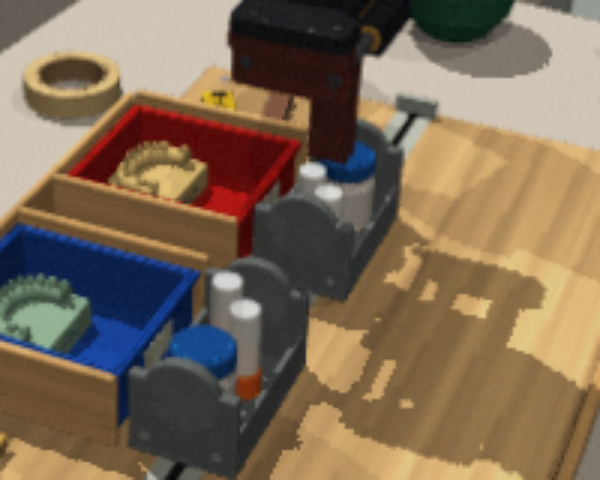

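The caddy hasn't moved, and the gripper looks to be somewhere other than in front of the inner plate. I'll project the reported TCP into the view before moving again.

```bash
cat >> h.py <<'E'
def proj(n,P):
    m=eyes.camera_model(n); w,x,y,z=m["orientation"]; r=R.from_quat([x,y,z,w]).inv()
    rv=r.as_rotvec(); t=-r.apply(m["eye"])
    return cv2.projectPoints(np.float64(P).reshape(-1,3),rv,t,np.array(m["K"]),np.array(m["D"]))[0].reshape(-1,2)
E
python3 - <<'E'
from h import *
s=bot.sense(); p=s["position"]; print(p)
im=eyes.get_image("scene"); w=eyes.get_image("wrist")
for z in (.046,.107,.126): print(z,proj("scene",[p[0],p[1],z]))
q=np.round(proj("scene",[[p[0],p[1],.046],[p[0],p[1],.126],[*world((.012,-.028)),.077],[*world((.012,-.132)),.077]])).astype(int)
print(q.tolist())
a=im[:,:,::-1].copy()
for c in q: cv2.circle(a,tuple(map(int,c)),2,(0,255,0),-1)
cv2.imwrite("pics/s3.png",np.vstack([cv2.resize(a[60:260,270:470],(600,600))[:, :]])[:300*2]) 
cv2.imwrite("pics/s3.png",np.hstack([cv2.resize(a[80:240,300:460],(400,400)),cv2.resize(w[:,:,::-1],(400,250)).copy() if 0 else cv2.copyMakeBorder(cv2.resize(w[:,:,::-1],(400,250)),0,150,0,0,0)]))
E
```

```text
[ 0.61389377 -0.09791203  0.04582259]
0.046 [[389.60760205 185.88571459]]
0.107 [[391.66248413 156.50396749]]
0.126 [[392.31844275 146.90972166]]
[[390, 186], [392, 147], [381, 185], [400, 158]]
```

View pics/s3.png

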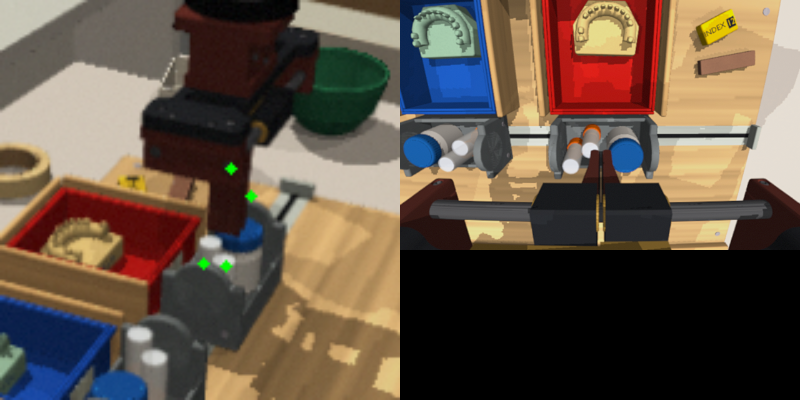

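The tip looks higher in the scene than reported, above the caddy at roughly z 0.075. I'll check the wrist camera's pose against the known pan size and position.

Run:
```python
from h import *
m=eyes.camera_model("wrist"); print(np.round(m["eye"],4),np.round(m["orientation"],3),np.round(m["K"],0).tolist(),m["D"])
s=bot.sense(); print(s["position"],s["joint_positions"],s["tau"],s["contact_force"])
im=eyes.get_image("wrist")
h=cv2.cvtColor(im,cv2.COLOR_RGB2HSV)
r=red(im); r[175:]=0
b=((h[...,0]>105)&(h[...,0]<128)&(h[...,1]>150)).astype(np.uint8); b[190:]=0
for k in (r,b):
    c=max(cv2.findContours(k,0,2)[0],key=cv2.contourArea); print(cv2.boundingRect(c))
    print(cv2.minAreaRect(plane(m,c.reshape(-1,2),.052)[:,:2].astype(np.float32)))
P=[s["position"],[.614,-.0979,.08]]; print("tip proj wrist",proj("wrist",P), "top",proj("top",P))
print("caddy blue lid scene initial/now")
for n in ("pics/scene0.png",None):
    a=cv2.imread(n)[:,:,::-1].copy() if n else eyes.get_image("scene")
    hh=cv2.cvtColor(a,cv2.COLOR_RGB2HSV); k=((hh[...,0]>100)&(hh[...,0]<125)&(hh[...,1]>150)).astype(np.uint8); k[:150]=0;k[200:]=0;k[:,:375]=0;k[:,430:]=0
    print(np.mean(np.argwhere(k),0)[::-1],k.sum())
a=cv2.resize(im[180:400,200:440,::-1],(480,440))
e=eyes.get_image("scene")[130:210,345:445,::-1]
cv2.imwrite("pics/w4.png",np.vstack([cv2.resize(e,(500,400),interpolation=0)]))
```

```text
[ 0.6969 -0.0885  0.2411] [ 0.115  0.735 -0.661 -0.103] [[315.0, 0.0, 321.0], [0.0, 315.0, 203.0], [0.0, 0.0, 1.0]] [-0.05197607  0.          0.          0.          0.        ]
[ 0.61382319 -0.09701055  0.04576886] [-2.11511622e-01  1.66762557e-01  1.40191810e+00  4.23435116e-05
  1.57302092e+00  1.25355550e+00] [-2.94500180e-01 -4.74581480e+01 -4.03311682e+01 -1.61298044e-02
 -7.84717267e-02 -3.43116454e-02] [-0.16946874  0.5073851   0.86975191]
(227, 0, 194, 175)
((0.703042209148407, -0.08936600387096405), (0.0952971801161766, 0.1035960242152214), 6.125121116638184)
(0, 0, 154, 183)
((0.6872373819351196, 0.06718747317790985), (0.10620319843292236, 0.10355125367641449), 5.757131099700928)
tip proj wrist [[320.72477766 233.09525602]
 [322.2812689  256.69350935]] top [[376.95033242 231.23986833]
 [379.7957373  228.93459532]]
caddy blue lid scene initial/now
[395.39726027 173.03196347] 219
[397.38297872 174.68085106] 141
```

View pics/w4.png

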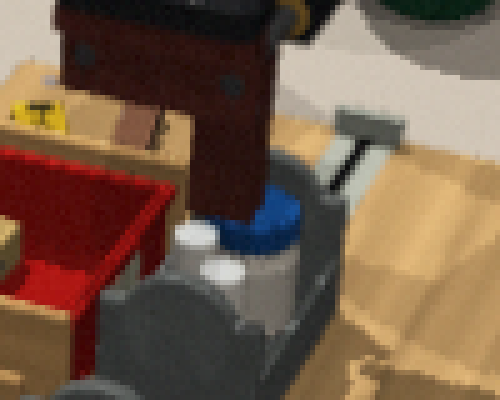

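The finger's lower edge is visible above the white lids, at z about 0.07. So the visible tip sits some 25 mm higher than the reported TCP, and it passed over the caddy without touching it. I'll go back to the gap and find the true tip height by touching the board gently.

```bash
python3 -m pendant '[[1,-0.1,1,0,0],[1,-0.3,3,0,0],[1,-0.5,5,0,0],[1,-0.75,7,0,0],[1,-0.85,8,0,0],[1,-0.85,8,0,0],[1,-0.85,8,-0.7,0],[1,-0.85,8,-1.4,0],[1,-0.85,8,-2.0,0],[1,-0.85,8,-2.0,0]]'
python3 - <<'E'
from h import *
s=bot.sense(); print(rack(s["position"]),s["position"]); p=s["position"]
im=eyes.get_image("scene")
print(proj("scene",[p,[p[0],p[1],.05]]))
cv2.imwrite("pics/s5.png",cv2.resize(im[140:240,320:440,::-1],(600,500),interpolation=0))
E
```

```text
time_s: 5.7
position: [0.6043, -0.0172, 0.0238]
ee_rot: [-0.0, 0.999, 0.053, -0.001]
contact_force: [-0.8, 1.1, -0.8]
grip_width: 0.007
gripper_force: 0.0
[0.01077015 0.00363335] [ 0.60432307 -0.01724274  0.02382822]
[[373.34810814 219.84691395]
 [374.02378021 207.37492976]]
```

View pics/s5.png

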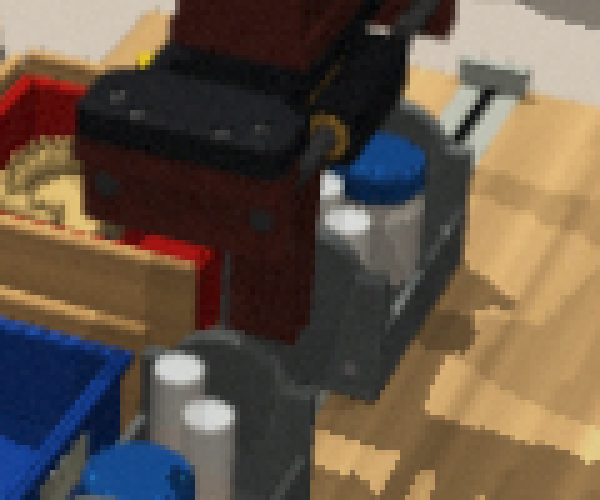

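The finger is now visibly in the gap, in front of the right caddy's plate. Its tip is at about pixel (374,208), which means z≈0.05 against the reported 0.024, so the offset is about 25 mm. I'll lower a little and push.

```bash
python3 -m pendant '[[1,0,0,-0.8,0],[1,0,0,-1.5,0],[1,0.05,-0.5,-1.5,0],[1,0.1,-1,-1.5,0],[1,0.15,-1.5,-1.5,0],[1,0.2,-2,-1.5,0],[1,0.27,-2.5,-1.5,0],[1,0.32,-3,-1.5,0],[1,0.37,-3.5,-1.5,0],[1,0.43,-4,-1.5,0]]'
python3 - <<'E'
from h import *
s=bot.sense(); print(rack(s["position"]))
a=eyes.get_image("scene")
hh=cv2.cvtColor(a,cv2.COLOR_RGB2HSV); k=((hh[...,0]>100)&(hh[...,0]<125)&(hh[...,1]>150)).astype(np.uint8); k[:120]=0;k[200:]=0;k[:,:375]=0;k[:,:375]=0;k[:,450:]=0
print(np.mean(np.argwhere(k),0)[::-1],k.sum())
E
```

```text
time_s: 6.75
position: [0.6098, -0.057, 0.0111]
ee_rot: [-0.0, 0.999, 0.053, 0.0]
contact_force: [-1.0, 1.8, 1.6]
grip_width: 0.007
gripper_force: 1.0
[ 0.01197944 -0.03646142]
[400.35947712 169.48366013] 153
```

The caddy is moving now, with 1.8 N on the tool. I'll keep pushing.

```bash
python3 -m pendant '[[1,0.1,-1,0,0],[1,0.2,-2,0,0],[1,0.32,-3,0,0],[1,0.43,-4,0,0],[1,0.53,-5,0,0],[1,0.64,-6,0,0],[1,0.75,-7,0,0],[1,0.86,-8,0,0],[1,0.96,-9,0,0],[1,1.07,-10,0,0]]'
python3 -m pendant '[[1,0,-0.1,0,0],[1,0,-0.1,0,0],[1,-0.04,0.4,0,0],[1,-0.1,1,0,0],[1,-0.1,1,3,0],[1,-0.1,1,7,0],[1,-0.1,1,11,0],[1,-0.1,1,14,0]]'
python3 - <<'E'
from h import *
s=bot.sense(); print(s["position"],rack(s["position"]))
m=eyes.camera_model("wrist"); im=eyes.get_image("wrist"); 
cv2.imwrite("pics/w6.png",im[:,:,::-1])
E
```

```text
time_s: 7.8
position: [0.6204, -0.1575, 0.0108]
ee_rot: [-0.0, 0.999, 0.053, 0.0]
contact_force: [0.9, 1.6, 2.0]
grip_width: 0.008
gripper_force: 1.1
time_s: 8.6
position: [0.6197, -0.1458, 0.154]
ee_rot: [0.0, 0.999, 0.054, 0.001]
contact_force: [0.1, -0.1, 1.1]
grip_width: 0.006
gripper_force: 0.0
[ 0.61972172 -0.14575416  0.15401505] [ 0.01242546 -0.12578675]
```

View pics/w6.png

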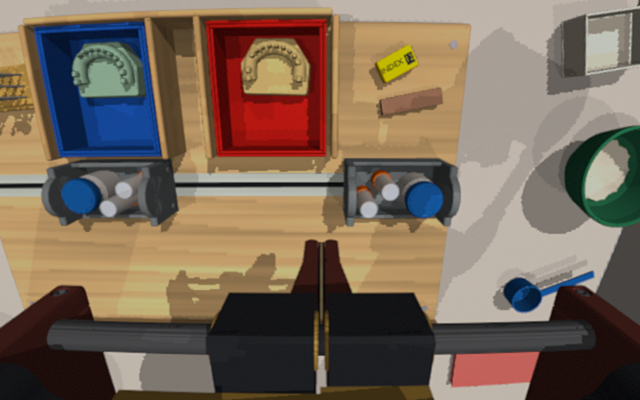

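The wrist view shows the right caddy slid open, with its inner plate at column 347 to the right of the red pan's edge at 328. The cast is at the rear of the pan. I'll move over the pan's front part and hook behind the front wall.

```bash
python3 -m pendant '[[1,2,2,0,0],[1,4,4,0,0],[1,5.3,5,0,0],[1,5.8,5.4,-2,0],[1,5.8,5.4,-5,0],[1,5.8,5.4,-8,0],[1,5.8,5.4,-10,0],[1,5.8,5.4,-11,0],[1,5.8,5.4,-11,0]]'
python3 - <<'E'
from h import *
s=bot.sense(); p=s["position"]; print(p,rack(p))
a=eyes.get_image("scene")[100:220,320:440,::-1]; w=eyes.get_image("wrist")[:,:,::-1]
cv2.imwrite("pics/w7.png",np.hstack([cv2.resize(a,(400,400),interpolation=0),cv2.copyMakeBorder(cv2.resize(w,(400,250)),0,150,0,0,0)]))
m=eyes.camera_model("wrist"); print(np.round(rack(plane(m,[(0,0)],.05)),3))
E
```

```text
time_s: 9.55
position: [0.6761, -0.0919, 0.0386]
ee_rot: [-0.0, 0.999, 0.053, -0.002]
contact_force: [-0.8, -0.3, -0.1]
grip_width: 0.008
gripper_force: 0.0
[ 0.67612014 -0.09188398  0.03858986] [ 0.07422902 -0.07821471]
[[0.219 0.1  ]]
```

View pics/w7.png

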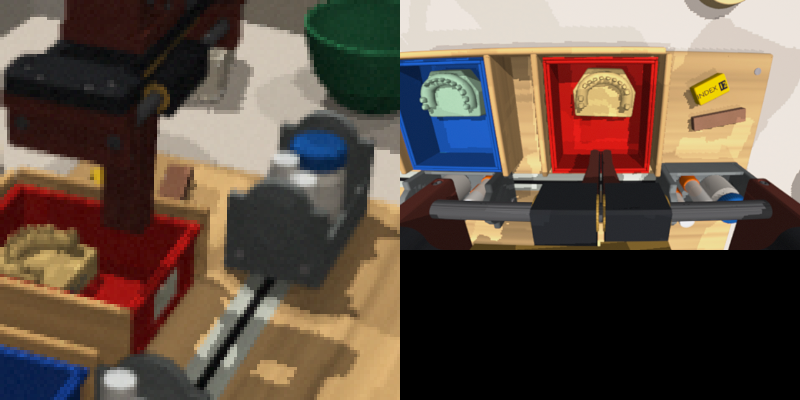

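The finger stands over the free front part of the red pan, with the cast behind it and clear. The caddy is well aside. I'll lower into the pan.

```bash
python3 -m pendant '[[1,0,0,-0.8,0],[1,0,0,-1.6,0],[1,0,0,-2.4,0],[1,0,0,-3,0],[1,0,0,-3.4,0],[1,0,0,-3.6,0],[1,0,0,-3.6,0]]'
python3 - <<'E'
from h import *
s=bot.sense(); p=s["position"]; print(p,rack(p),s["contact_force"])
print(proj("scene",[[p[0],p[1],z] for z in (.01,.03,.05)]))
a=eyes.get_image("scene"); h=cv2.cvtColor(a,cv2.COLOR_RGB2HSV)
E
```

```text
time_s: 10.35
position: [0.6771, -0.0926, 0.0044]
ee_rot: [-0.0, 0.999, 0.053, -0.0]
contact_force: [-0.9, -0.3, -0.1]
grip_width: 0.003
gripper_force: 0.0
[ 0.67714909 -0.0926402   0.00442048] [ 0.07517178 -0.07907599] [-0.94467824 -0.28852362 -0.14288177]
[[357.23936755 193.95054251]
 [357.5033942  185.06281235]
 [357.77022587 175.96768316]]
```

```bash
python3 -m pendant '[[1,-0.4,-0.04,0,0],[1,-0.8,-0.09,0,0],[1,-1.2,-0.13,0,0],[1,-1.7,-0.18,0,0],[1,-2.3,-0.25,0,0],[1,-3,-0.32,0,0],[1,-3.8,-0.41,0,0],[1,-4.5,-0.48,0,0],[1,-5,-0.54,0,0],[1,-5.3,-0.57,0,0]]'
python3 - <<'E'
from h import *
s=bot.sense(); p=s["position"]; print(rack(p))
m=eyes.camera_model("wrist"); im=eyes.get_image("wrist"); r=red(im); r[195:]=0
c=max(cv2.findContours(r,0,2)[0],key=cv2.contourArea); print(cv2.boundingRect(c))
P=rack(plane(m,c.reshape(-1,2),.052)); print("pan y",P[:,1].min(),P[:,1].max(),"back x",P[:,0].max(),cv2.minAreaRect(plane(m,c.reshape(-1,2),.052)[:,:2].astype(np.float32))[2])
E
```

```text
time_s: 11.4
position: [0.6241, -0.0985, 0.0052]
ee_rot: [0.0, 0.999, 0.053, 0.0]
contact_force: [2.6, 0.5, 0.9]
grip_width: 0.004
gripper_force: 1.5
[ 0.02178489 -0.07923294]
(203, 65, 233, 130)
pan y -0.13036148525887165 -0.027168681724872103 back x 0.12152636328346492 6.1015167236328125
```

The pan follows straight: yaw is 6.1° and its back edge is at rack x 0.1215. It needs 155 mm more.

```bash
python3 -m pendant '[[1,-0.4,-0.04,0,0],[1,-1,-0.11,0,0],[1,-1.7,-0.18,0,0],[1,-2.5,-0.27,0,0],[1,-3.4,-0.36,0,0],[1,-4.4,-0.47,0,0],[1,-5.4,-0.58,0,0],[1,-6.4,-0.68,0,0],[1,-7.3,-0.78,0,0],[1,-8,-0.86,0,0]]'
python3 -m pendant '[[1,-0.7,-0.07,0,0],[1,-1.5,-0.16,0,0],[1,-2.4,-0.26,0,0],[1,-3.4,-0.36,0,0],[1,-4.4,-0.47,0,0],[1,-5.4,-0.58,0,0],[1,-6.2,-0.66,0,0],[1,-6.9,-0.74,0,0],[1,-7.3,-0.78,0,0],[1,-7.46,-0.8,0,0]]'
python3 - <<'E'
from h import *
s=bot.sense(); p=s["position"]; print(rack(p))
m=eyes.camera_model("wrist"); im=eyes.get_image("wrist"); r=red(im); r[195:]=0
c=max(cv2.findContours(r,0,2)[0],key=cv2.contourArea); print(cv2.boundingRect(c))
P=rack(plane(m,c.reshape(-1,2),.052)); print("pan y",P[:,1].min(),P[:,1].max(),"back x",P[:,0].max(),cv2.minAreaRect(plane(m,c.reshape(-1,2),.052)[:,:2].astype(np.float32))[2])
E
```

```text
time_s: 12.45
position: [0.5436, -0.1071, 0.0051]
ee_rot: [0.0, 0.999, 0.053, 0.0]
contact_force: [4.3, 1.0, 3.3]
grip_width: 0.006
gripper_force: 2.3
time_s: 13.45
position: [0.4694, -0.115, 0.0048]
ee_rot: [-0.0, 0.999, 0.053, -0.0]
contact_force: [4.6, 0.0, 3.7]
grip_width: 0.007
gripper_force: 2.2
[-0.13380883 -0.07923085]
(203, 65, 233, 130)
pan y -0.12997312561452842 -0.02737236913876379 back x -0.03420213568523919 6.1034698486328125
```

The pan is on the apron, with its back edge at rack x −0.034, 16 mm clear of the caddy track, and still square. I'll back off, lift out and measure the caddy by its blue lid. I've used all 10 picture views, so checks from here on are numeric.

```bash
python3 -m pendant '[[1,0.5,0.05,0,0],[1,0.9,0.1,0,0],[1,0.9,0.1,2,0],[1,0.9,0.1,6,0],[1,0.9,0.1,10,0],[1,0.9,0.1,14,0],[1,0.9,0.1,15,0]]'
cat >> h.py <<'E'
def lids(im,cam="top"):
    h=cv2.cvtColor(im,cv2.COLOR_RGB2HSV); k=((h[...,0]>98)&(h[...,0]<128)&(h[...,1]>120)&(h[...,2]>40)).astype(np.uint8)
    n,l,st,ce=cv2.connectedComponentsWithStats(k)
    for i in range(1,n):
        if st[i,4]>40: print("blue",np.round(ce[i],1),st[i,4],np.round(rack(plane(cam,[ce[i]],.065))[0],4))
def pan(im,cam="top"):
    r=red(im); n,l,st,ce=cv2.connectedComponentsWithStats(r)
    for i in range(1,n):
        if st[i,4]>600:
            c=max(cv2.findContours((l==i).astype(np.uint8),0,2)[0],key=cv2.contourArea)
            q=cv2.minAreaRect(plane(cam,c.reshape(-1,2),.052)[:,:2].astype(np.float32)); print("red",st[i,4],np.round(rack(q[0]),4),q[1],q[2])
    h=cv2.cvtColor(im,cv2.COLOR_RGB2HSV); k=((h[...,0]>18)&(h[...,0]<34)&(h[...,1]>60)&(h[...,1]<170)&(h[...,2]>90)).astype(np.uint8)
E
python3 - <<'E'
from h import *
s=bot.sense(); p=s["position"]; print(rack(p),p)
im0=cv2.imread("pics/top0.png")[:,:,::-1].copy(); lids(im0); pan(im0)
print("now"); im=eyes.get_image("top"); lids(im); pan(im)
print("bowl",plane("top",[(505,200),(529,175)],.06))
E
```

```text
time_s: 14.2
position: [0.4802, -0.1144, 0.1593]
ee_rot: [0.001, 0.999, 0.053, 0.002]
contact_force: [0.8, 0.0, 0.2]
grip_width: 0.006
gripper_force: 0.0
[-0.12300665 -0.07977633] [ 0.48016718 -0.11439582  0.15925532]
blue [ 46.6 144.7] 132 [0.3301 0.6517]
blue [304.2 205.1] 1456 [0.094  0.0793]
blue [389.9 228.6] 192 [ 0.0109 -0.1029]
blue [296.6 241.5] 192 [0.0146 0.1082]
blue [537.3 261.6] 130 [-0.1093 -0.4048]
blue [516.3 273.7] 122 [-0.1276 -0.353 ]
blue [392.5 345.1] 135 [-0.2303 -0.0591]
red 1380 [ 0.1083 -0.0789] (0.1194617971777916, 0.10514387488365173) 6.17796516418457
now
blue [ 46.8 144.8] 139 [0.3297 0.6512]
blue [304.4 205.2] 1435 [0.0938 0.0789]
blue [443.2 220.2] 190 [ 0.0111 -0.2251]
blue [296.6 241.3] 192 [0.0149 0.1081]
blue [543.4 257.4] 63 [-0.1025 -0.4203]
blue [392.5 344.9] 135 [-0.2301 -0.0592]
bowl [[ 0.66975661 -0.39213828  0.06      ]
 [ 0.72611778 -0.4563172   0.06      ]]
```

The caddy is at q≈0.122, and the left caddy and blue pan haven't moved. The green bowl's rim at y≈−0.39 is close to the body's reach, so I'll turn the tool by 90° on the way to the caddy's outer side.

```bash
python3 -m pendant '[[1,1,-1,0,8],[1,3,-3,0,16],[1,5,-6,0,24],[1,7.5,-9,0,32],[1,10,-12,0,40],[1,12,-14.5,0,48],[1,14,-17,0,56],[1,15,-18,0,64],[1,15.6,-18.8,0,72],[1,15.6,-18.8,0,80]]'
python3 -m pendant '[[1,0,0,0,5],[1,0,0,0,10],[1,0,0,0,10],[1,0,0,-3,10],[1,0,0,-7,10],[1,0,0,-10,10],[1,0,0,-12,10]]'
python3 - <<'E'
from h import *
s=bot.sense(); p=s["position"]; print(p,rack(p)); lids(eyes.get_image("top"))
w,x,y,z=s["ee_rot"];print(R.from_quat([x,y,z,w]).as_matrix().round(3))
E
```

```text
time_s: 15.25
position: [0.6342, -0.3026, 0.15]
ee_rot: [-0.003, 0.729, 0.684, -0.001]
contact_force: [-0.8, -0.7, -0.2]
grip_width: 0.004
gripper_force: 0.0
time_s: 15.95
position: [0.6325, -0.3007, 0.0291]
ee_rot: [-0.004, 0.67, 0.743, -0.001]
contact_force: [0.5, 0.2, -0.2]
grip_width: 0.005
gripper_force: 0.0
[ 0.63252857 -0.30070724  0.02905653] [ 0.00869385 -0.28122339]
blue [ 46.8 144.8] 137 [0.3297 0.6513]
blue [304.2 205. ] 1478 [0.0944 0.0792]
blue [443.2 220.6] 172 [ 0.0103 -0.2248]
blue [296.6 241.3] 191 [0.015  0.1082]
blue [538.6 260.7] 116 [-0.1079 -0.4081]
blue [393.4 347.8] 92 [-0.2359 -0.0601]
[[-0.103  0.995 -0.007]
 [ 0.995  0.103  0.003]
 [ 0.004 -0.006 -1.   ]]
```

```bash
python3 -m pendant '[[1,0.3,0,-0.5,0],[1,0.3,0,-1,0],[1,0.25,0.5,-1,0],[1,0.2,1,-1,0],[1,0.1,2,-1,0],[1,0,3,-1,0],[1,-0.1,4,-1,0],[1,-0.2,5,-1,0],[1,-0.3,6,-1,0],[1,-0.4,7,-1,0]]'
python3 -m pendant '[[1,-0.1,1,0,0],[1,-0.2,2,0,0],[1,-0.32,3,0,0],[1,-0.43,4,0,0],[1,-0.53,5,0,0],[1,-0.6,5.6,0,0],[1,-0.64,6,0,0],[1,-0.64,6,0,0]]'
python3 - <<'E'
from h import *
s=bot.sense(); p=s["position"]; print(p,rack(p)); im=eyes.get_image("top"); lids(im); lids(eyes.get_image("scene"),"scene")
print("ref"); lids(cv2.imread("pics/scene0.png")[:,:,::-1].copy(),"scene")
E
```

```text
time_s: 17.0
position: [0.6307, -0.2311, 0.025]
ee_rot: [0.0, 0.668, 0.744, 0.0]
contact_force: [0.1, -2.1, 0.9]
grip_width: 0.002
gripper_force: 0.9
time_s: 17.8
position: [0.6241, -0.1711, 0.0245]
ee_rot: [-0.001, 0.668, 0.744, 0.0]
contact_force: [-0.1, 0.6, 0.1]
grip_width: 0.003
gripper_force: 0.0
[ 0.62408227 -0.17106577  0.02454298] [ 0.01407161 -0.15141842]
blue [ 46.8 144.7] 138 [0.3298 0.6513]
blue [304.2 205. ] 1466 [0.0943 0.0792]
blue [393.2 228.2] 163 [ 0.0107 -0.1105]
blue [296.6 241.4] 190 [0.0147 0.1083]
blue [537.3 261.6] 131 [-0.1094 -0.4047]
blue [516.6 273.9] 126 [-0.1282 -0.3536]
blue [392.5 345.7] 135 [-0.2315 -0.0589]
blue [493.5 145.2] 292 [-0.1373 -0.2838]
blue [396.8 171.2] 215 [ 0.0076 -0.1019]
blue [311.8 220.3] 2366 [0.0799 0.0991]
blue [202.8 220.6] 70 [0.2384 0.1739]
blue [525.  242.9] 249 [-0.2397  0.0154]
blue [122.7 286.4] 152 [0.2476 0.3485]
ref
blue [493.5 145.2] 291 [-0.1372 -0.2838]
blue [395.3 172.9] 225 [ 0.0082 -0.095 ]
blue [311.8 220.4] 2367 [0.0799 0.0991]
blue [206.1 221.2] 47 [0.2326 0.1729]
blue [524.9 242.9] 251 [-0.2396  0.0153]
blue [122.7 286.4] 152 [0.2476 0.3485]
```

The caddy is 7 mm short of where it started. I'll nudge it in slowly.

```bash
python3 -m pendant '[[1,-0.02,0.2,0,0],[1,-0.04,0.4,0,0],[1,-0.06,0.6,0,0],[1,-0.08,0.75,0,0],[1,-0.09,0.85,0,0],[1,-0.1,0.95,0,0],[1,-0.1,0.95,0,0]]'
python3 - <<'E'
from h import *
s=bot.sense(); print(rack(s["position"])); lids(eyes.get_image("scene"),"scene")
E
```

```text
time_s: 18.6
position: [0.6233, -0.1622, 0.0249]
ee_rot: [-0.0, 0.668, 0.744, 0.0]
contact_force: [-0.4, -0.4, -0.6]
grip_width: 0.004
gripper_force: 0.4
[ 0.01428023 -0.14254679]
blue [493.4 145.2] 292 [-0.1372 -0.2837]
blue [395.3 173.3] 219 [ 0.0078 -0.0937]
blue [311.8 220.3] 2369 [0.0799 0.0991]
blue [200.8 219.8] 82 [0.2428 0.1734]
blue [525.  242.9] 251 [-0.2397  0.0154]
blue [122.7 286.4] 151 [0.2477 0.3486]
```

The caddy is closed, level with its starting place. I'll retreat and run a final check.

```bash
python3 -m pendant '[[1,0.1,-0.8,0,0],[1,0.15,-1.5,0,0],[1,0.15,-1.5,4,0],[1,0.15,-1.5,8,0],[1,0.15,-1.5,12,0],[1,-2,-4,13,0],[1,-5,-8,13,0],[1,-8,-12,13,0],[1,-11,-16,13,0],[1,-13,-19,13,0]]'
python3 -m pendant '[[1,-2,-3,0,0],[1,-4,-6,0,0],[1,-5,-7,0,0],[1,-5,-7,0,0]]'
python3 - <<'E'
from h import *
s=bot.sense(); print(s["time_s"],s["position"])
im=eyes.get_image("top"); sc=eyes.get_image("scene"); lids(im); lids(sc,"scene")
h=cv2.cvtColor(im,cv2.COLOR_RGB2HSV); r=red(im); r[:200]=0;r[:,:300]=0;r[:,450:]=0
r=cv2.morphologyEx(r,cv2.MORPH_OPEN,np.ones((3,3)))
n,l,st,ce=cv2.connectedComponentsWithStats(r); i=1+np.argmax(st[1:,4]); c=cv2.findContours((l==i).astype(np.uint8),0,2)[0][0]
q=cv2.minAreaRect(plane("top",c.reshape(-1,2),.052)[:,:2].astype(np.float32)); print("pan",st[i],rack(q[0]),q[1:])
x,y,w,hh=cv2.boundingRect(c); f=np.zeros_like(r); cv2.drawContours(f,[cv2.convexHull(c)],0,1,-1)
k=((f>0)&(h[...,0]>12)&(h[...,0]<34)&(h[...,2]>60)).astype(np.uint8); k=cv2.erode(k,np.ones((2,2)))
n,l,st,ce=cv2.connectedComponentsWithStats(k); i=1+np.argmax(st[1:,4]); print("cast",st[i],rack(plane("top",[ce[i]],.035)))
E
```

```text
time_s: 19.65
position: [0.4912, -0.3552, 0.1553]
ee_rot: [0.0, 0.669, 0.743, -0.0]
contact_force: [0.5, -0.8, 0.5]
grip_width: 0.003
gripper_force: 0.0
time_s: 20.05
position: [0.442, -0.424, 0.1548]
ee_rot: [-0.0, 0.67, 0.743, 0.0]
contact_force: [0.1, 0.4, 0.5]
grip_width: 0.006
gripper_force: 0.0
20.05 [ 0.44198187 -0.42402024  0.15482866]
blue [ 46.7 144.7] 134 [0.3301 0.6515]
blue [304.1 205.3] 1450 [0.0938 0.0795]
blue [389.5 228.8] 191 [ 0.0107 -0.1021]
blue [296.6 241.4] 193 [0.0148 0.1081]
blue [537.3 261.6] 130 [-0.1094 -0.4047]
blue [516.4 273.7] 124 [-0.1276 -0.3533]
blue [392.4 345.4] 137 [-0.2309 -0.0589]
blue [493.5 145.2] 294 [-0.1373 -0.2838]
blue [395.3 173. ] 227 [ 0.0079 -0.0944]
blue [311.8 220.4] 2365 [0.0798 0.0991]
blue [203.3 220.7] 70 [0.2374 0.1738]
blue [524.9 242.9] 251 [-0.2396  0.0153]
blue [122.7 286.3] 153 [0.2477 0.3485]
pan [ 360  248   55   59 1516] [-0.09055176 -0.07675463] ((0.11798707395792007, 0.10127092152833939), 6.40575647354126)
cast [372 256  29  23 490] [[-0.07156529 -0.08292397]]
```

```bash
python3 -c "
from workcell import bot
print(bot.finish_job())"
```

```text
the job is handed in; nothing more can be done
None
```

I handed the job in at about 20 s: the red pan stands on the apron, about 13 mm clear of the caddy track with its cast still in it, the right caddy is back in front of the emptied bay, and the left caddy and blue pan have not moved.

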